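# Centre the rocking clay turtle on its plinth

## Task

The ceramic turtle has ended up off-centre on its little round wooden plinth, and it rocks on a short hind foot. Push it with light nudges of the fingertips until the middle of its shell stands over the middle of the plinth; do not grip it, lift it, tip it over or knock it off. Leave the plinth, the pot and the bottle where they are.

Things in the scene. Friction and masses are not known exactly. Their poses are not given: they have to be found in the camera images.
- turtle: Loose ceramic turtle, 0.18 to 0.37 kg, on four small round feet on the plinth. Origin: level with the soles, below the middle of the shell; this point is to be centred. +x to the head, +y to its left, z up. Feet at x +-23, y +-21 mm; the right hind one (-x, -y) is 2 mm short, so it rocks about 4 degrees. Pushed at the rim it slides (1 to 3 N); pushed high on the dome it rocks or jams.
- turtle_shell (a point): Middle of the turtle's shell at rim height, 20 mm above the body's origin, same axes. The shell is oval, 78 mm long (x), 64 mm wide (y), widest at its rim (18 to 21 mm above the soles); from above the feet show at most 4 mm beyond it; over the rim it is a dome, its top 50 mm above the soles. Tail: 7 mm wide, reaches 48 mm back, 9 to 20 mm up.
- turtle_head (a point): Middle of the turtle's round head, 20 mm across, 48 mm forward of the origin and 36 mm above the soles; the head reaches 59 mm forward.
- plinth: The turned wooden plinth, loose, 0.8 kg, standing on the console. Origin: centre of its underside, z up. Round, 45 mm high; flat top 120 mm across, 45 mm above the origin; foot 128 mm across. Its yaw means nothing.
- pot: Bystander: terracotta sgraffito pot, loose, 112 mm high, 112 mm across the belly. Origin: centre of its underside. (Not listed: a black desk lamp, 360 mm high, fixed to the console well clear of the work, 0.57 m or more to the robot's left.)
- bottle: Bystander: blue glass bottle with a cork, loose, about 190 mm high, 68 mm across. Origin: centre of its underside. Easily knocked over.
There are look-alikes about, which are no part of the job. Of the things that look like the turtle, the smaller one is meant. Of the things that look like the plinth, take the one that is farthest from the robot's base at the start.

How it is judged:
By the outcome, as a careful person would: the job done as asked, in the order asked, and still so for the second after the job is handed in, with the robot touching nothing.
It also fails if it takes over 64 s, if anything falls off the work surface, if the arm or the gripper's body presses on something with over 40 N, if the wrist force passes 120 N, or if a joint passes its speed limit or range.

## Robot

A 7-joint arm with a two-finger parallel gripper is mounted at the origin on the work surface. World frame = base frame: x ahead of the robot, y to its left, z up, the work surface at z = 0. Lengths are in mm, angles in rad, forces in N, time in s.
With the tool pointing down it reaches from about 400 to 875 mm from the base axis. Payload 19.3 kg.
Tool frame: the origin (TCP) lies at the very end of the fingers, on their centre line; the grasp point (between the pads) lies 19 mm behind it (grip_point_offset is the z of the grasp point in the tool frame, in mm); z points along the fingers, x is the direction in which the jaws open and shut, and the axes are right-handed (so a half turn about z gives the same grasp; the last joint's range is limited). The gripper opens to 85 mm and grips with 20 to 120 N. Pads are 22 mm wide; open, the fingers measure 114 mm over their backs; the gripper's body (76 mm by 85 mm) begins 54 mm behind the grasp point. The pads swing forward as they close: fully open they stand 13 mm farther back than shut.
Start: joints at [1.278, 0.521, -0.036, 1.599, 0.021, 1.021, -0.113], TCP at [138.073, -609.549, 231.291] pointing down, gripper open.
Joint ranges: [-2.91, 2.91], [-0.3, 2.13], [-1.5, 1.42], [0.17, 2.43], [-1.26, 4.41], [0.16, 1.93], [-2.52, 2.52]. Speed limits (rad/s): [1.89, 1.89, 2.39, 2.39, 3.01, 3.01, 3.01].

## Interface

Orientations are given as a 3x3 rotation matrix whose columns are the frame's x, y, z axes.
In Python, from workcell import movep, movel, goto_joints, open_gripper, clamp, wait, inverse_kinematics, read_state, camera, PlanningError, finish_job, grip_point_offset gives the robot as it stands. Calls block until the motion is done:
- movep(position, orientation): joint-space move of the TCP to a pose.
- movel(position, frame=None, max_speed=150, guard=None): straight line of the TCP; frame=None keeps the orientation; max_speed is the mean speed in mm/s. With guard (N) it stops when the force on the tool has changed by that much, and returns True; else False.
- goto_joints(angles): joint-space move.
- open_gripper() and clamp(): open the fingers fully, or close them until they stop; the grip force is fixed at half the most.
- wait(seconds).
- inverse_kinematics(position, orientation): joint angles nearest the present ones, or None.
- read_state(): the state.
- camera(name): name is "scene" or "top"; returns a dict with "image" (480x640x3 uint8, blue, green, red), "range_z" (480x640 float32, mm along the optical axis (not along the pixel's ray), 0 where there is no reading), "fx", "fy", "cx", "cy" (pixels), "cam_to_world" (4x4, takes a point from camera to world coordinates). Camera axes: x right, y up, looking along -z (the intrinsics and any distortion apply to the point x, -y, -z); pixel columns grow to the right and rows downward; lengths in mm; the calibration is good to about 2 mm. A picture is of the moment at which its call begins.
A pose or a line that the arm cannot do raises PlanningError and nothing moves.
- finish_job(): hands the job in, once; it reports no verdict.
The state is a dict: "time": time; "qpos": joint angles; "qvel": joint speeds; "joint_efforts": joint torques, N m; "eef_pos": TCP position; "tool_rot": TCP orientation; "ft_force": force on the tool from outside, world axes, zero at the start; "torque": the same for the moment, N m; "finger_gap": finger opening in mm.
Only numpy, scipy, OpenCV 4.12 (cv2) and the standard library are available. Lean on these libraries where they do the work, as an engineer would, in place of code of your own. Each camera call takes 0.05 s, during which the arm holds its last target.

## Working session

There is one attempt and no reset: what is moved stays moved. The work goes in short steps, each a Python script; the robot and the scene stay as the last script left them, time stands still between calls to the robot, and variables do not carry over. Pictures are saved under pics/ and viewed, and the job is handed in when it is done.

```bash
mkdir -p pics; ls
python3 - <<'E'
from workcell import *
import cv2,numpy as np,pickle
for n in("scene","top"):
    c=camera(n); cv2.imwrite(f"pics/{n}0.png",c["image"]); pickle.dump(c,open(f"{n}0.pkl","wb"))
    print(n,{k:c[k] for k in c if k not in("image","range_z")})
s=read_state();print(s["time"],s["eef_pos"],s["tool_rot"],s["ft_force"],s["finger_gap"],grip_point_offset)
E
```

```text
pics
scene {'fx': 473.14666360757593, 'fy': 473.14666360757593, 'cx': 319.8464216318831, 'cy': 242.07528787966064, 'cam_to_world': array([[-2.55410444e-01, -7.30619490e-01,  6.33214550e-01,
         1.05931301e+03],
       [ 9.66671769e-01, -2.04927257e-01,  1.53461757e-01,
         1.14818601e+02],
       [ 1.76407700e-02,  6.51306364e-01,  7.58609796e-01,
         7.33589560e+02],
       [ 0.00000000e+00,  0.00000000e+00,  0.00000000e+00,
         1.00000000e+00]])}
top {'fx': 459.4863124356492, 'fy': 459.4863124356492, 'cx': 317.3064934972732, 'cy': 244.9475415693278, 'cam_to_world': array([[-2.80202259e-02,  9.81023790e-01, -1.91852000e-01,
         3.67038752e+02],
       [-9.99296702e-01, -2.27061990e-02,  2.98417423e-02,
         1.33051365e+01],
       [ 2.49192295e-02,  1.92553243e-01,  9.80970071e-01,
         8.67595782e+02],
       [ 0.00000000e+00,  0.00000000e+00,  0.00000000e+00,
         1.00000000e+00]])}
0.1 [ 137.99915727 -609.27043579  230.80321313] [[ 2.20978092e-01 -9.75278722e-01 -3.11762682e-04]
 [-9.75278271e-01 -2.20978292e-01  9.42317371e-04]
 [-9.87914866e-04  9.58238742e-05 -9.99999507e-01]] [ 0.38387518 -0.53308914 -0.71062087] 85.60354401417295 -18.700000000000003
```

View pics/scene0.png

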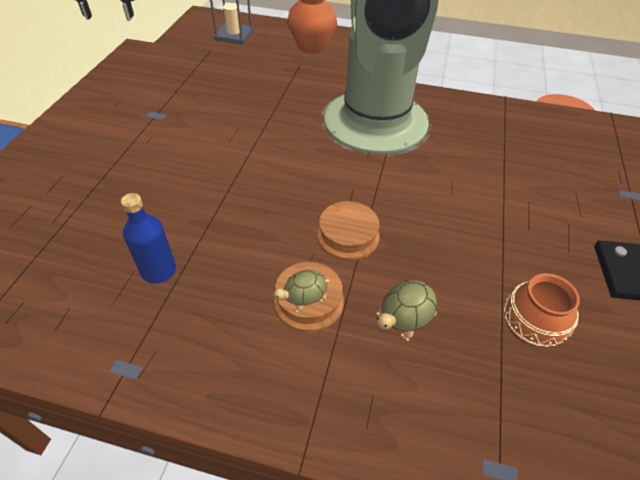

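View pics/top0.png

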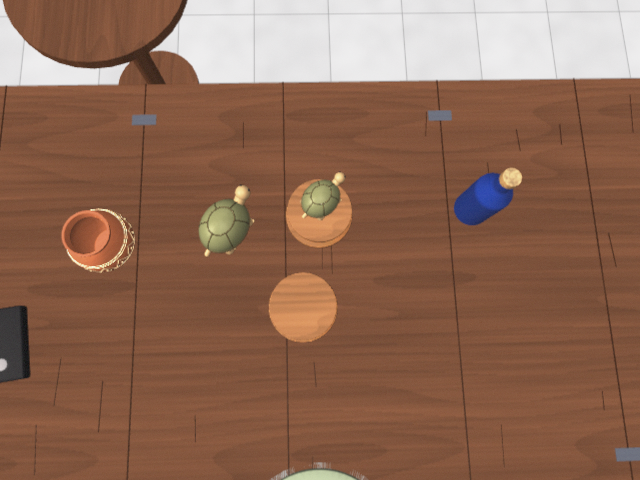

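Turtle candidates in the top view are the small one on the plinth at (321,198) and the larger one on the console at (224,225). Plinth candidates are the far one at (319,213) and the near one at (303,307). By the description I choose the small turtle and the far plinth. Next I measure them and check a close crop.

```bash
cat > h.py <<'E'
import cv2,numpy as np
from scipy.optimize import least_squares
def cloud(c):
    z=c["range_z"]; v,u=np.mgrid[0:480,0:640]
    p=np.stack([(u-c["cx"])/c["fx"]*z,-(v-c["cy"])/c["fy"]*z,-z],-1)
    T=c["cam_to_world"]; w=p@T[:3,:3].T+T[:3,3]; w[z<=0]=np.nan
    return w
def proj(c,P):
    T=c["cam_to_world"]; q=(np.atleast_2d(P)-T[:3,3])@T[:3,:3]
    return np.stack([c["cx"]+c["fx"]*q[:,0]/-q[:,2],c["cy"]-c["fy"]*q[:,1]/-q[:,2]],-1)
def ray(c,uv,z):
    T=c["cam_to_world"]; uv=np.atleast_2d(uv).astype(float)
    d=np.stack([(uv[:,0]-c["cx"])/c["fx"],-(uv[:,1]-c["cy"])/c["fy"],-np.ones(len(uv))],-1)@T[:3,:3].T
    s=(z-T[2,3])/d[:,2]; return T[:3,3]+d*s[:,None]
def masks(c):
    hsv=cv2.cvtColor(c["image"],cv2.COLOR_BGR2HSV); return hsv
E
python3 - <<'E'
from h import *; import pickle
for n,pts in(("top",[(321,198),(340,178),(224,225),(319,235),(303,307),(95,240),(480,205),(321,300),(325,260)]),("scene",[(307,287),(281,294),(310,318),(349,222),(410,310),(150,245),(545,310),(400,200)])):
    c=pickle.load(open(n+"0.pkl","rb")); w=cloud(c)
    hsv=masks(c)
    for u,v in pts: print(n,u,v,w[v,u].round(1),hsv[v,u])
c=pickle.load(open("top0.pkl","rb"));a=cv2.resize(c["image"][150:270,240:400],None,fx=4.9,fy=4.9,interpolation=2)
c=pickle.load(open("scene0.pkl","rb"));b=cv2.resize(c["image"][250:340,250:370],None,fx=5,fy=5,interpolation=2)
cv2.imwrite("pics/crT.png",a);cv2.imwrite("pics/crS.png",b)
E
```

```text
top 321 198 [602.1 -19.1  93.4] [ 29  75 191]
top 340 178 [639.5 -54.1  89.8] [ 21  94 242]
top 224 225 [563.5 154.1  67.5] [ 28  76 181]
top 319 235 [545.6 -15.2  48.8] [ 13 140 208]
top 303 307 [416.1  16.8  46.1] [ 13 141 199]
top 95 240 [555.  407.8   5.4] [  9 164 188]
top 480 205 [ 578.6 -292.   111.2] [113 175 125]
top 321 300 [427.7 -15.5  46.3] [ 12 142 189]
top 325 260 [ 5.07e+02 -2.70e+01  5.00e-01] [ 10 134 141]
scene 307 287 [623.4 -10.6  91. ] [ 26  93 134]
scene 281 294 [646.2 -48.5  88. ] [ 21 102 241]
scene 310 318 [649.7   2.   40.9] [ 13 159 119]
scene 349 222 [418.6  18.1  45.8] [ 13 148 195]
scene 410 310 [600.4 162.7  58.5] [ 30  77 160]
scene 150 245 [ 623.8 -290.   110. ] [113 177 118]
scene 545 310 [580.  362.6 111.3] [  9 158 140]
scene 400 200 [280.7 106.5   0.9] [ 11 137 121]
```

View pics/crT.png

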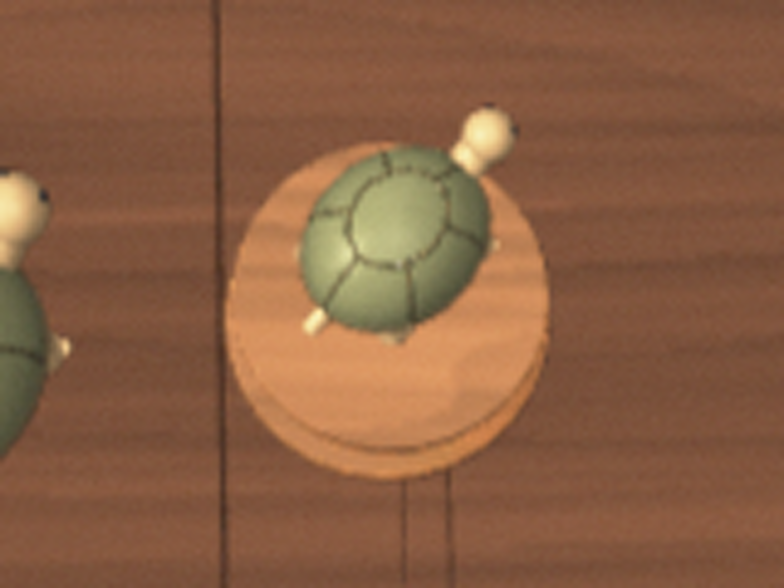

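View pics/crS.png

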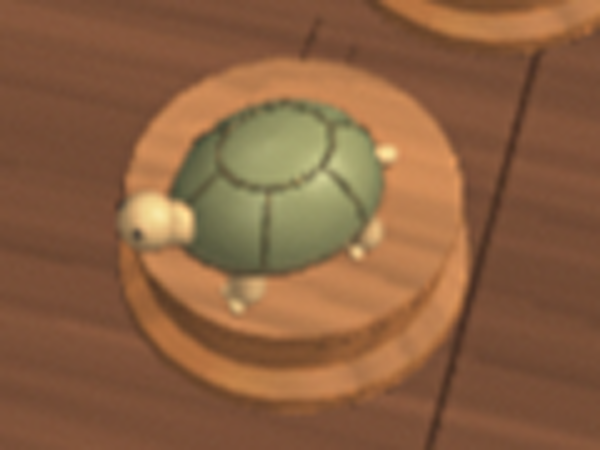

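The top crop shows the small turtle, head up-right, offset to the upper part of the plinth's disc (disc centre about crop (388,297), shell about (397,237)). The scene crop confirms it: the small turtle on the far plinth, and the near plinth empty. Next I fit both poses.

```bash
cat >> h.py <<'E'
from scipy.optimize import minimize
from scipy.ndimage import map_coordinates
def plinth_fit(c,x0):
    img=cv2.GaussianBlur(c["image"],(0,0),0.8).astype(float)
    t=np.linspace(0,2*np.pi,360,endpoint=False)
    def samp(x,y,r):
        uv=proj(c,np.stack([x+r*np.cos(t),y+r*np.sin(t),np.full_like(t,45)],-1))
        return np.stack([map_coordinates(img[:,:,k],[uv[:,1],uv[:,0]],order=1) for k in range(3)],-1)
    def cost(p):
        d=np.abs(samp(p[0],p[1],58.)-samp(p[0],p[1],62.)).sum(1)
        return -np.minimum(d,60).mean()
    best=min(((cost((x0[0]+a,x0[1]+b)),a,b) for a in np.arange(-14,15,2) for b in np.arange(-14,15,2)))
    r=minimize(cost,[x0[0]+best[1],x0[1]+best[2]],method="Nelder-Mead",options=dict(initial_simplex=None,xatol=.05))
    return r.x,r.fun
def green(c,center):
    hsv=cv2.cvtColor(c["image"],cv2.COLOR_BGR2HSV)
    m=((hsv[...,0]>=22)&(hsv[...,0]<=50)&(hsv[...,1]>35)).astype(np.uint8)
    m=cv2.morphologyEx(m,cv2.MORPH_OPEN,np.ones((3,3)))
    m=cv2.morphologyEx(m,cv2.MORPH_CLOSE,np.ones((5,5)))
    n,l,st,ce=cv2.connectedComponentsWithStats(m)
    uv=proj(c,[center])[0]
    k=1+np.argmin(np.hypot(*(ce[1:]-uv).T)+1e3*(st[1:,4]<150))
    return (l==k)
def head_uv(c,center):
    hsv=cv2.cvtColor(c["image"],cv2.COLOR_BGR2HSV)
    m=((hsv[...,2]>195)&(hsv[...,1]<118)&(hsv[...,1]>40)).astype(np.uint8)
    m=cv2.morphologyEx(m,cv2.MORPH_OPEN,np.ones((3,3)))
    n,l,st,ce=cv2.connectedComponentsWithStats(m); uv=proj(c,[center])[0]
    k=[i for i in range(1,n) if np.hypot(*(ce[i]-uv))<55]
    i=max(k,key=lambda i:st[i,4]); return ce[i],st[i]
ph,th=np.meshgrid(np.linspace(0,2*np.pi,60),np.linspace(0,np.pi/2,12))
DOME=np.stack([39*np.cos(th)*np.cos(ph),32*np.cos(th)*np.sin(ph),20+30*np.sin(th)],-1).reshape(-1,3)
DOME=np.vstack([DOME,DOME[:60]-[0,0,2]])
def place(x,y,a,P):
    R=np.array([[np.cos(a),-np.sin(a),0],[np.sin(a),np.cos(a),0],[0,0,1]]); return P@R.T+[x,y,45]
def turtle_fit(c,x0):
    g=green(c,[x0[0],x0[1],70])
    def cost(p):
        h=cv2.convexHull(proj(c,place(*p,DOME)).astype(np.float32)).reshape(-1,2)
        m=np.zeros((480,640),np.uint8); 
        cv2.fillPoly(M:=np.zeros((480*1,640),np.uint8),[np.round(h*16).astype(np.int32)],255,cv2.LINE_AA,4)
        return np.abs(M/255.-g).sum()/g.sum()
    bst=None
    for s in(-.2,.0,.2):
        r=minimize(cost,[x0[0],x0[1],x0[2]+s],method="Nelder-Mead",options=dict(initial_simplex=[[x0[0],x0[1],x0[2]+s],[x0[0]+6,x0[1],x0[2]+s],[x0[0],x0[1]+6,x0[2]+s],[x0[0],x0[1],x0[2]+s+.25]],xatol=.02))
        if bst is None or r.fun<bst.fun: bst=r
    return bst.x,bst.fun,g
def measure(cams,x0p,x0t):
    out={}
    for n,c in cams.items():
        p,fp=plinth_fit(c,x0p); t,ft,g=turtle_fit(c,x0t)
        try:
            hu,st=head_uv(c,[t[0]+48*np.cos(t[2]),t[1]+48*np.sin(t[2]),81]); h=ray(c,hu,81)[0][:2]
            hy=np.arctan2(*(h-t[:2])[::-1]); hd=np.hypot(*(h-t[:2]))
        except Exception as e: h=hy=hd=np.nan
        print(n,"plinth",p.round(1),round(fp,1),"turtle",t.round(2),"err",round(ft,3),"off",(t[:2]-p).round(1),"head",np.round(h,1),"yaw",np.round(hy,2),"d",np.round(hd,1))
        out[n]=(p,t)
        im=cv2.resize(c["image"],None,fx=4,fy=4,interpolation=2)
        tt=np.linspace(0,2*np.pi,100)
        for P,col in((np.stack([p[0]+60*np.cos(tt),p[1]+60*np.sin(tt),45+0*tt],-1),(255,0,0)),):
            cv2.polylines(im,[np.round(proj(c,P)*4+1.5).astype(np.int32)],True,col,1)
        cv2.polylines(im,[cv2.convexHull(np.round(proj(c,place(*t,DOME))*4+1.5).astype(np.int32))],True,(0,0,255),1)
        u=proj(c,[p[0],p[1],45])[0].astype(int)*4
        out[n+"im"]=im[u[1]-250:u[1]+250,max(0,u[0]-200):u[0]+200]
    return out
E
python3 - <<'E'
from h import *; import pickle
cams={n:pickle.load(open(n+"0.pkl","rb")) for n in("top","scene")}
o=measure(cams,(588,-15),(605,-20,-.75))
cv2.imwrite("pics/fit0.png",np.hstack([o["topim"],o["sceneim"]]))
# bottle, pot
for n,c in cams.items():
    w=cloud(c); hsv=masks(c); m=(hsv[...,0]>100)&(hsv[...,0]<125)&(hsv[...,1]>120)&(w[...,2]>20)&(w[...,2]<110); q=w[m]
    q=q[(q[:,0]>300)]; print("bottle",np.nanmin(q,0),np.nanmax(q,0))
E
```

```text
top plinth [596.4 -16.3] -50.1 turtle [610.74 -17.56  -0.78] err 0.174 off [14.4 -1.2] head [642.5 -50.5] yaw -0.8 d 45.8
scene plinth [592.5 -14.8] -57.3 turtle [ 6.0487e+02 -1.7930e+01 -5.1000e-01] err 0.203 off [12.3 -3.1] head [639.3 -50.7] yaw -0.76 d 47.5
bottle [ 568.2166242  -329.48005307   20.43425696] [ 620.74358389 -280.88793405  109.97903367]
bottle [ 584.03793023 -330.53353705   20.02005558] [ 636.59901266 -280.01752775  109.96063392]
```

View pics/fit0.png

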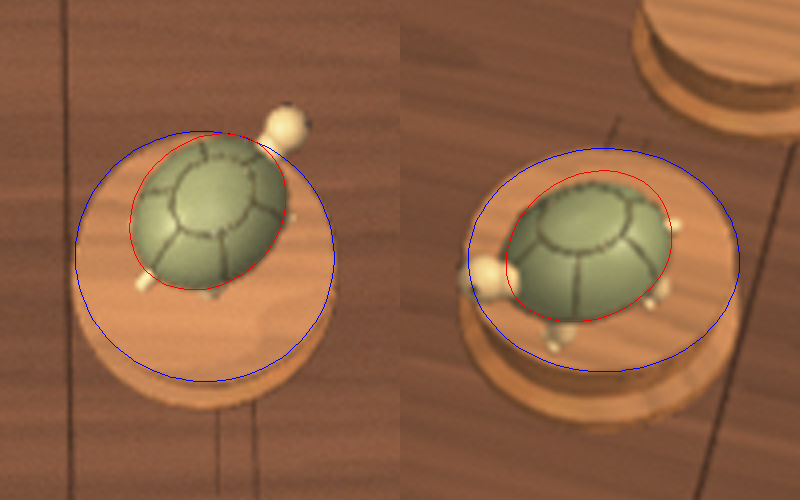

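Run:
```python
from h import *; import pickle
cams={n:pickle.load(open(n+"0.pkl","rb")) for n in("top","scene")}
ims=[]
for n,c in cams.items():
    g=green(c,[605,-18,75]); u=proj(c,[595,-16,45])[0].astype(int)
    s=np.s_[u[1]-60:u[1]+60,u[0]-50:u[0]+50]
    im=c["image"].copy(); e=cv2.morphologyEx(g.astype(np.uint8),cv2.MORPH_GRADIENT,np.ones((2,2)))>0; im[e]=(0,0,255)
    ims.append(cv2.resize(im[s],None,fx=4,fy=4,interpolation=0)); print(n,g.sum())
    w=cloud(c)[g]; print(w[:,2].max(), w[w[:,2]>90].mean(0), (w[:,2]>90).sum())
    # profile: elliptic radius vs z about guess
    a=-.78; d=w-[606,-17.5,45]; ex=d[:,0]*np.cos(a)+d[:,1]*np.sin(a); ey=-d[:,0]*np.sin(a)+d[:,1]*np.cos(a)
    print("ext",np.percentile(ex,[0,1,99,100]).round(1),np.percentile(ey,[0,1,99,100]).round(1))
cv2.imwrite("pics/mask0.png",np.hstack(ims))
```

```text
top 1057
nan [610.0105981  -19.47183089  92.9731915 ] 364
ext [nan nan nan nan] [nan nan nan nan]
scene 1068
nan [611.89974517 -18.11730466  92.95831484] 356
ext [nan nan nan nan] [nan nan nan nan]
```

View pics/mask0.png

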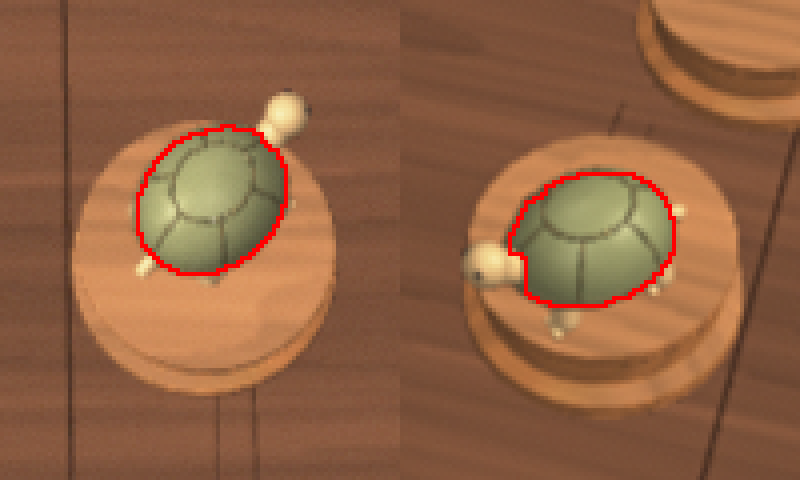

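```bash
cat >> h.py <<'E'
def turtle_fit(c,x0):
    g=green(c,[x0[0],x0[1],70]); uv=proj(c,[x0[0],x0[1],60])[0].astype(int)-50
    G=cv2.resize(g[uv[1]:uv[1]+100,uv[0]:uv[0]+100].astype(np.float32),None,fx=6,fy=6,interpolation=1)>.5
    def cost(p):
        h=cv2.convexHull(((proj(c,place(*p,DOME))-uv+.5)*6-.5).astype(np.float32)).reshape(-1,2)
        M=cv2.fillPoly(np.zeros((600,600),np.uint8),[np.round(h).astype(np.int32)],1)
        return (M!=G).sum()/G.sum()
    bst=None
    for s in(-.2,.0,.2):
        q=np.array([x0[0],x0[1],x0[2]+s])
        r=minimize(cost,q,method="Nelder-Mead",options=dict(initial_simplex=[q,q+[6,0,0],q+[0,6,0],q+[0,0,.25]],xatol=.02))
        if bst is None or r.fun<bst.fun: bst=r
    return bst.x,bst.fun,g
E
cat > m0.py <<'E'
from h import *; import pickle
cams={n:pickle.load(open(n+"0.pkl","rb")) for n in("top","scene")}
o=measure(cams,(594,-16),(605,-18,-.75))
cv2.imwrite("pics/fit1.png",np.hstack([o["topim"],o["sceneim"]]))
E
python3 m0.py
```

```text
top plinth [596.4 -16.3] -50.1 turtle [611.41 -18.65  -0.66] err 0.116 off [15.1 -2.3] head [642.5 -50.5] yaw -0.8 d 44.6
scene plinth [592.5 -14.8] -57.3 turtle [ 6.0632e+02 -1.8140e+01 -5.6000e-01] err 0.149 off [13.8 -3.4] head [639.3 -50.7] yaw -0.78 d 46.4
```

View pics/fit1.png

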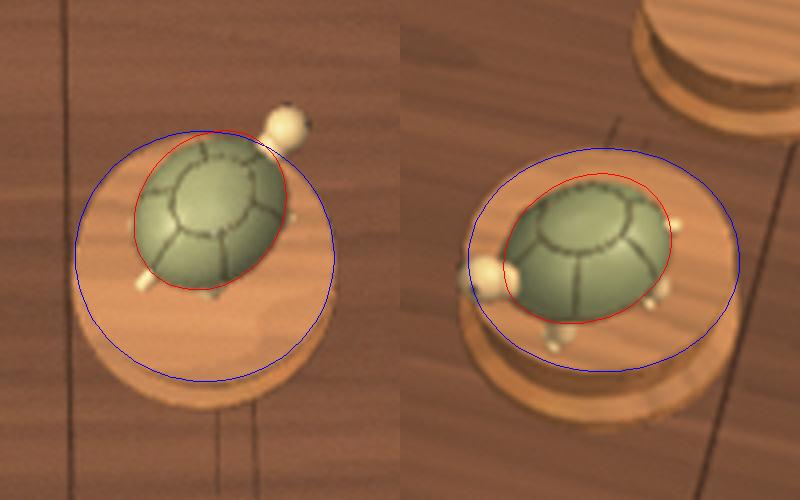

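Run:
```python
import h; from h import *; import pickle
cams={n:pickle.load(open(n+"0.pkl","rb")) for n in("top","scene")}
for n,c in cams.items():
  for e in(1,1.5,2,3):
    D=np.stack([39*np.cos(th)**e*np.cos(ph),32*np.cos(th)**e*np.sin(ph),20+30*np.sin(th)],-1).reshape(-1,3)
    h.DOME=np.vstack([D,D[:60]-[0,0,2]]); t,f,g=turtle_fit(c,(606,-18,-.75)); print(n,e,t.round(2),round(f,3))
  w=cloud(c); g=cv2.erode(green(c,[606,-18,75]).astype(np.uint8),np.ones((2,2)))>0
  # depth profile along x through center
  q=w[g]; q=q[np.isfinite(q).all(1)]; q=q[q[:,2]>60]
  def res(p,full=False):
    x,y,a,k,H=p; d=q-[x,y,0]; u=(d[:,0]*np.cos(a)+d[:,1]*np.sin(a))/39; v=(-d[:,0]*np.sin(a)+d[:,1]*np.cos(a))/32
    r2=np.clip(u*u+v*v,0,.98); return np.where(r2<.9,q[:,2]-65-H*(1-r2)**k,0)
  r=least_squares(res,[606,-18,-.75,.6,30],loss="soft_l1",diff_step=1e-3); print(n,"depth",r.x.round(2),np.abs(r.fun).mean(),len(q))
```

```text
top 1 [610.47 -18.92  -0.66] 0.116
top 1.5 [611.42 -18.62  -0.73] 0.108
top 2 [611.89 -18.91  -0.78] 0.104
top 3 [610.7  -19.03  -0.73] 0.097
top depth [ 6.2984e+02 -2.1060e+01 -2.1000e-01  7.0000e-02  2.7910e+01] 1.3525789090398173 981
scene 1 [ 6.0616e+02 -1.8490e+01 -5.6000e-01] 0.148
scene 1.5 [605.75 -18.35  -0.63] 0.119
scene 2 [605.77 -18.64  -0.64] 0.102
scene 3 [605.36 -18.55  -0.65] 0.085
scene depth [ 6.0621e+02 -1.9450e+01 -5.2000e-01  3.9000e-01  3.0080e+01] 1.1192627009140141 994
```

```bash
cat >> h.py <<'E'
def turtle_fit(c,x0):
    g=green(c,[x0[0],x0[1],70]); uv=proj(c,[x0[0],x0[1],60])[0].astype(int)-50
    G=cv2.resize(g[uv[1]:uv[1]+100,uv[0]:uv[0]+100].astype(np.float32),None,fx=6,fy=6,interpolation=1)>.5
    def cost(p):
        h=cv2.convexHull(((proj(c,place(*p[:3],DOME*[p[3],p[3],1]))-uv+.5)*6-.5).astype(np.float32)).reshape(-1,2)
        M=cv2.fillPoly(np.zeros((600,600),np.uint8),[np.round(h).astype(np.int32)],1)
        return (M!=G).sum()/G.sum()
    bst=None
    for s in(-.2,.0,.2):
        q=np.array([x0[0],x0[1],x0[2]+s,.97])
        r=minimize(cost,q,method="Nelder-Mead",options=dict(initial_simplex=[q,q+[6,0,0,0],q+[0,6,0,0],q+[0,0,.25,0],q+[0,0,0,-.06]],xatol=.02,fatol=1e-4))
        if bst is None or r.fun<bst.fun: bst=r
    print("scale",bst.x[3].round(3)); return bst.x[:3],bst.fun,g
E
python3 m0.py
```

```text
scale 0.943
top plinth [596.4 -16.3] -50.1 turtle [610.24 -18.41  -0.84] err 0.023 off [13.9 -2.1] head [642.5 -50.5] yaw -0.78 d 45.5
scale 0.929
scene plinth [592.5 -14.8] -57.3 turtle [608.   -18.17  -0.84] err 0.049 off [15.4 -3.4] head [639.3 -50.7] yaw -0.8 d 45.2
```

Run:
```python
from workcell import *
import numpy as np
R=np.array([[0,-1,0],[-1,0,0],[0,0,-1.]])
for p in[(138,-609,350),(690,-18,350),(690,-18,200),(672,-18,59),(640,-18,59)]:
    q=inverse_kinematics(np.array(p,float),R); print(p,None if q is None else np.round(q,2))
s=read_state()
clamp(); print(read_state()["finger_gap"],read_state()["eef_pos"])
p=s["eef_pos"].copy();p[2]=350
movel(p,max_speed=250)
movep(np.array([690,-18,350.]),R)
s=read_state();print(s["time"],s["eef_pos"],s["ft_force"],s["qpos"].round(2))
```

```text
(138, -609, 350) [ 1.23  0.43  0.03  1.44 -0.01  1.27 -0.31]
(690, -18, 350) [ 0.17  0.57 -0.4   1.23  0.22  1.38 -1.79]
(690, -18, 200) [ 0.11  0.67 -0.28  1.43  0.2   1.07 -1.78]
(672, -18, 59) [ 0.03  0.8  -0.14  1.58  0.14  0.78 -1.74]
(640, -18, 59) [ 0.03  0.76 -0.14  1.67  0.15  0.73 -1.76]
-0.15092600151621596 [ 138.06771952 -609.53978423  231.28475739]
4.3417 [689.98488744 -19.01204485 350.017568  ] [-0.26268972  0.23592325  0.71362024] [ 0.23  0.59 -0.52  1.22  0.28  1.4  -1.83]
```

Run:
```python
from workcell import *
import numpy as np,cv2,pickle
movel(np.array([690,-18,150.]),max_speed=200)
movel(np.array([680,-18,59.]),max_speed=100)
s=read_state();print(s["time"],s["eef_pos"],s["ft_force"],s["tool_rot"].round(3))
ims=[]
for n in("top","scene"):
    c=camera(n);pickle.dump(c,open(n+"1.pkl","wb"))
    from h import proj
    u=proj(c,[620,-16,60])[0].astype(int); ims.append(cv2.resize(c["image"][u[1]-75:u[1]+75,u[0]-50:u[0]+50],None,fx=4,fy=4,interpolation=2))
cv2.imwrite("pics/a1.png",np.hstack(ims))
f=[]
for i in range(8): wait(.05);f.append(read_state()["ft_force"])
print(np.std(f,0),np.mean(f,0))
```

```text
6.5583 [680.45098962 -17.98866155  59.65824206] [0.49235829 0.96967443 0.80010228] [[-0.    -1.     0.001]
 [-1.     0.     0.   ]
 [-0.    -0.001 -1.   ]]
[0.52314325 0.60564499 0.48017256] [0.1570629  0.11741818 0.00448648]
```

View pics/a1.png

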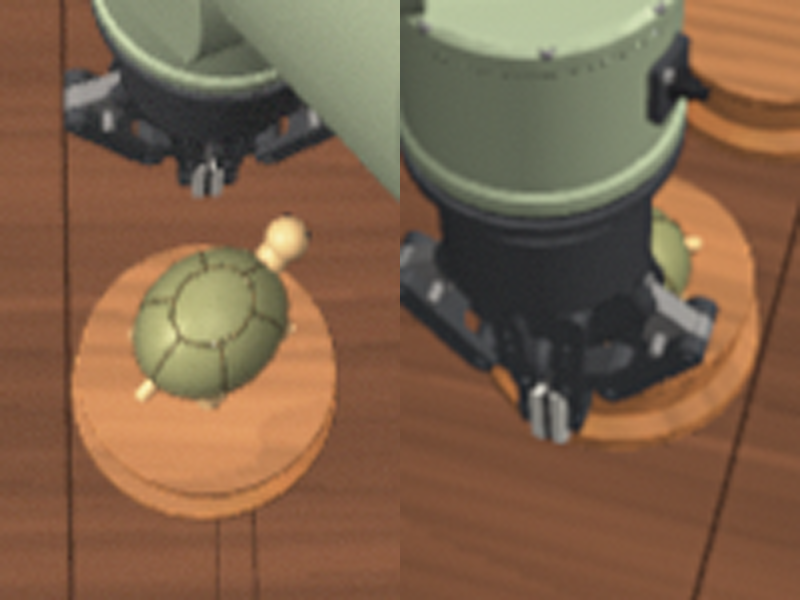

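The top view shows the closed fingertips at crop (207,180), the turtle unobstructed at (213,320) and the head at (287,238). The scene view of the turtle is blocked by the gripper. The splayed finger links will pass over the head, so I check how high they are before pushing.

Run:
```python
from h import *; import pickle
c=pickle.load(open("top1.pkl","rb")); w=cloud(c); s=pickle.load(open("scene1.pkl","rb")); ws=cloud(s)
for W in(w,ws):
    m=(W[...,0]>660)&(W[...,0]<710)&(np.abs(W[...,1]+18)<75)&(W[...,2]>50)&(W[...,2]<160)
    q=W[m]
    for y in range(-93,57,10):
        k=q[(q[:,1]>=y)&(q[:,1]<y+10)]
        if len(k): print(y,"zmin",k[:,2].min().round(),"xmin",k[:,0].min().round(1),len(k))
    print()
m=(w[...,0]>640)&(w[...,0]<700)&(np.abs(w[...,1]+18)<14)&(w[...,2]>50)&(w[...,2]<75);print(np.nanmin(w[m],0),np.nanmax(w[m],0))
m=(ws[...,0]>640)&(ws[...,0]<700)&(np.abs(ws[...,1]+18)<14)&(ws[...,2]>50)&(ws[...,2]<75);print(np.nanmin(ws[m],0),np.nanmax(ws[m],0))
```

```text
-73 zmin 128.0 xmin 670.1 18
-63 zmin 115.0 xmin 670.0 69
-53 zmin 108.0 xmin 669.3 59
-43 zmin 103.0 xmin 664.0 31
-33 zmin 65.0 xmin 664.1 66
-23 zmin 62.0 xmin 666.2 73
-13 zmin 63.0 xmin 665.2 65
-3 zmin 104.0 xmin 663.2 48
7 zmin 109.0 xmin 669.5 70
17 zmin 117.0 xmin 669.7 76
27 zmin 130.0 xmin 668.8 106
37 zmin 139.0 xmin 669.5 50

-83 zmin 141.0 xmin 669.3 70
-73 zmin 125.0 xmin 669.4 120
-63 zmin 111.0 xmin 673.2 126
-53 zmin 108.0 xmin 673.3 96
-43 zmin 102.0 xmin 684.5 59
-33 zmin 66.0 xmin 676.0 174
-23 zmin 63.0 xmin 676.9 164
-13 zmin 61.0 xmin 676.9 185
-3 zmin 103.0 xmin 672.3 139
7 zmin 108.0 xmin 670.8 120
17 zmin 116.0 xmin 682.6 108
27 zmin 130.0 xmin 669.4 132
37 zmin 140.0 xmin 669.8 75

[671.85382979 -31.19049174  61.71645145] [677.36098277  -5.51903571  74.8342322 ]
[677.35091289 -31.98957839  60.7288107 ] [693.57722553  -5.20372606  74.94961602]
```

```bash
cat > step.py <<'E'
import sys
from workcell import *
from h import *
import pickle
def go(p,tag,spd=30,x0=(606,-18,-.8)):
    s=read_state(); movel(np.array(p,float),max_speed=spd)
    wait(.2); s=read_state(); c=camera("top"); pickle.dump(c,open(f"top{tag}.pkl","wb"))
    print("t",round(s["time"],2),"tcp",s["eef_pos"].round(1),"f",s["ft_force"].round(2))
    o=measure({"top":c},(595,-16),x0); cv2.imwrite(f"pics/{tag}.png",o["topim"])
    return o
E
python3 - <<'E'
from step import *
movel(np.array([675,-21,60.]),max_speed=60)
go([656,-18.2,60],"b1")
E
```

```text
t 8.3 tcp [656.1 -18.2  60. ] f [0.01 0.19 1.04]
scale 0.946
top plinth [596.4 -16.3] -49.4 turtle [610.47 -18.53  -0.8 ] err 0.022 off [14.1 -2.2] head [642.4 -50.6] yaw -0.79 d 45.2
```

View pics/b1.png

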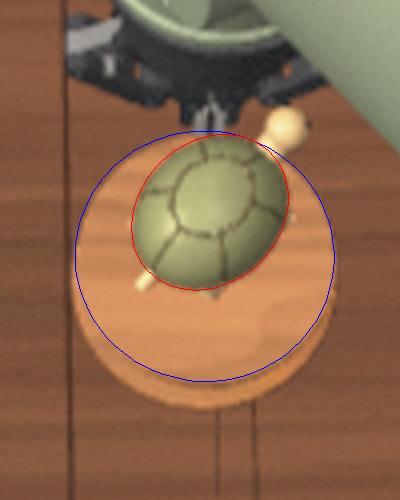

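The fingertips now sit at the shell's upper edge, crop (208,125), and the turtle has not moved. I push on in small steps.

Run:
```python
from step import *
go([651,-17.5,60],"b2",20)
go([646,-16.8,60],"b3",20)
```

```text
t 8.95 tcp [651.  -17.5  60. ] f [0.75 0.15 0.54]
scale 0.95
top plinth [596.7 -16.5] -49.3 turtle [606.5  -18.3   -0.79] err 0.023 off [ 9.8 -1.8] head [639.5 -50.1] yaw -0.77 d 45.9
t 9.6 tcp [645.9 -16.8  59.9] f [ 0.82  0.02 -0.67]
scale 0.947
top plinth [596.7 -16.6] -49.8 turtle [601.23 -18.38  -0.8 ] err 0.019 off [ 4.5 -1.8] head [634.7 -49.1] yaw -0.74 d 45.5
```

View pics/b3.png

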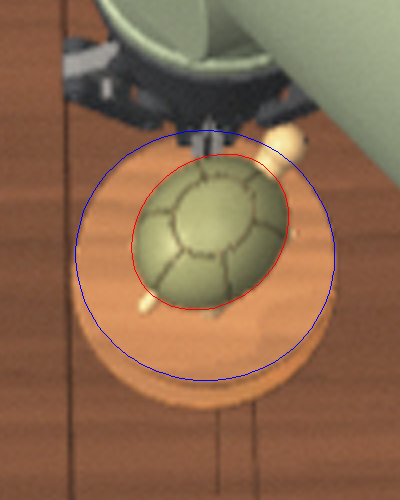

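Run:
```python
from step import *
go([642.3,-16.3,60],"b4",20)
movel(np.array([685,-18,60.]),max_speed=100)
movel(np.array([690,-18,200.]),max_speed=200)
movel(np.array([690,-190,330.]),max_speed=250)
wait(.3)
cams={}
for n in("top","scene"):
    cams[n]=camera(n); pickle.dump(cams[n],open(n+"5.pkl","wb"))
print(read_state()["time"])
o=measure(cams,(595,-16),(598,-18,-.8)); cv2.imwrite("pics/b5.png",np.hstack([o["topim"],o["sceneim"]]))
```

```text
t 10.18 tcp [642.2 -16.3  59.9] f [ 1.09 -0.55  0.34]
scale 0.947
top plinth [596.6 -16.3] -48.7 turtle [597.5  -18.32  -0.79] err 0.024 off [ 0.9 -2. ] head [631.3 -48.7] yaw -0.73 d 45.5
13.0667
scale 0.949
top plinth [596.5 -16.4] -50.0 turtle [597.59 -18.29  -0.79] err 0.021 off [ 1.1 -1.9] head [631.6 -48.6] yaw -0.73 d 45.5
scale 0.934
scene plinth [592.8 -15.2] -57.2 turtle [595.26 -18.1   -0.83] err 0.068 off [ 2.5 -2.9] head [628.7 -48.3] yaw -0.73 d 45.1
```

View pics/b5.png

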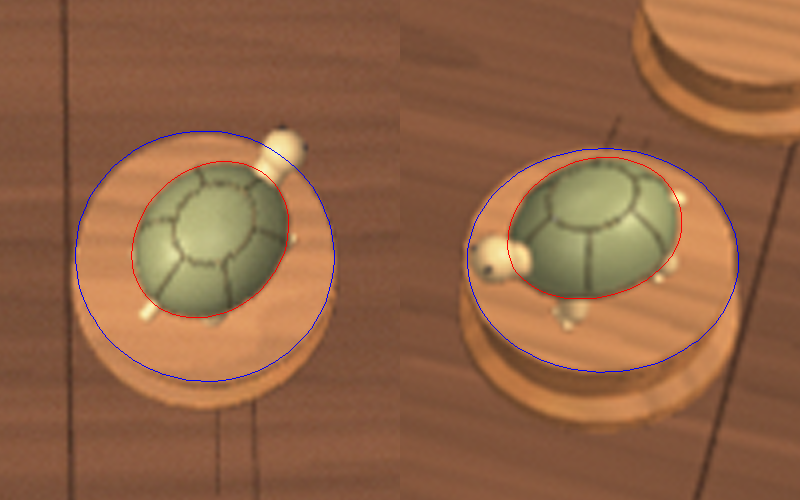

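Run:
```python
from h import *; import pickle
ims=[]
for k in("0","5"):
  for n in("top","scene"):
    c=pickle.load(open(n+k+".pkl","rb"))
    hc=[642,-50,81] if k=="0" else [631,-48.5,81]
    u=proj(c,hc)[0].astype(int)-20
    im=cv2.resize(c["image"][u[1]:u[1]+40,u[0]:u[0]+40],None,fx=8,fy=8,interpolation=2)
    hsv=cv2.cvtColor(im,cv2.COLOR_BGR2HSV)
    m=((hsv[...,0]>=15)&(hsv[...,0]<=27)&(hsv[...,2]>150)&(hsv[...,1]<125)).astype(np.uint8)
    m=cv2.morphologyEx(m,cv2.MORPH_CLOSE,np.ones((25,25)))
    d=cv2.distanceTransform(m,cv2.DIST_L2,5); _,r,_,p=cv2.minMaxLoc(d)
    cv2.circle(im,p,int(r),(0,0,255),1); ims.append(cv2.resize(im,(200,200)))
    uv=(np.array(p)+.5)/8-.5+u; mmpp=c["fx"]/800
    h=ray(c,uv,81)[0]; 
    print(k,n,"head",h.round(1),"rpx",r/8)
cv2.imwrite("pics/head.png",np.hstack(ims))
```

```text
0 top head [644.2 -52.8  81. ] rpx 4.8730621337890625
0 scene head [640.8 -49.1  81. ] rpx 4.619961738586426
5 top head [633.9 -51.1  81. ] rpx 4.97344970703125
5 scene head [630.3 -50.8  81. ] rpx 5.246124267578125
```

View pics/head.png

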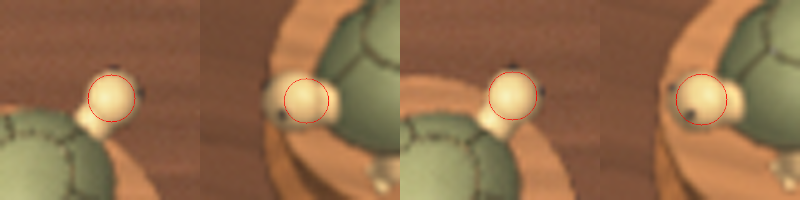

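The shell fit and the separately fitted head agree: 48.9 mm apart, where 48 is expected. The remaining offset is about (+1.8, -2.2) mm. I make a small nudge from the -y side, then a trim from +x.

Run:
```python
from step import *
Rs=[np.array([[s,0,0],[0,-s,0],[0,0,-1.]]) for s in(1,-1)]
best=None
for R in Rs:
    q=inverse_kinematics(np.array([597,-100,200.]),R); print(None if q is None else np.round(q,2))
    d=np.inf if q is None else np.abs(q-read_state()["qpos"]).max()
    if best is None or d<best[0]: best=(d,R)
R=best[1]
movep(np.array([597,-100,200.]),R)
movel(np.array([597,-95,60.]),max_speed=150)
go([597,-66,60],"c1",40,(597.6,-18.3,-.78))
go([597,-63,60],"c2",15,(597.6,-18.3,-.78))
```

```text
[ 0.62  0.65 -0.83  1.66  0.53  1.08 -0.37]
[-0.54  0.76  1.01  1.72 -0.73  1.08 -2.43]
t 16.38 tcp [597.  -66.3  60. ] f [-0.44 -0.14 -0.35]
scale 0.97
top plinth [596.7 -16.6] -47.8 turtle [597.6  -18.3   -0.98] err inf off [ 0.9 -1.7] head [5.861e+02 5.000e-01] yaw 2.12 d 22.1
t 16.98 tcp [597.  -62.9  60. ] f [-0.4  -0.45 -0.21]
scale 0.97
top plinth [586.2 -14. ] -47.8 turtle [597.6  -18.3   -0.98] err inf off [11.4 -4.3] head [587.    2.3] yaw 2.05 d 23.1h.py:101: RuntimeWarning: divide by zero encountered in scalar divide
  return (M!=G).sum()/G.sum()
  np.max(np.abs(fsim[0] - fsim[1:])) <= fatol):
```

View pics/c2.png

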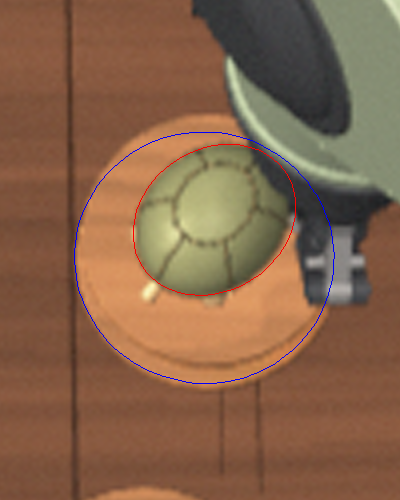

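Run:
```python
from step import *
cams={n:camera(n) for n in("top","scene")}
ims=[]
for n,c in cams.items():
    u=proj(c,[597,-30,60])[0].astype(int)
    im=c["image"].copy(); im=cv2.resize(im[u[1]-60:u[1]+60,u[0]-50:u[0]+50],None,fx=4,fy=4,interpolation=2)
    for P in([597,-63,60],[597,-52,60],[597,-16,45]): cv2.circle(im,tuple(((proj(c,P)[0]-u+[50,60])*4+1.5).astype(int)),3,(0,0,255),-1)
    ims.append(im)
    pickle.dump(c,open(n+"6.pkl","wb"))
cv2.imwrite("pics/c3.png",np.hstack(ims)); print(read_state()["time"],read_state()["tool_rot"].round(2))
```

```text
17.125 [[ 1.  0.  0.]
 [ 0. -1.  0.]
 [ 0. -0. -1.]]
```

View pics/c3.png

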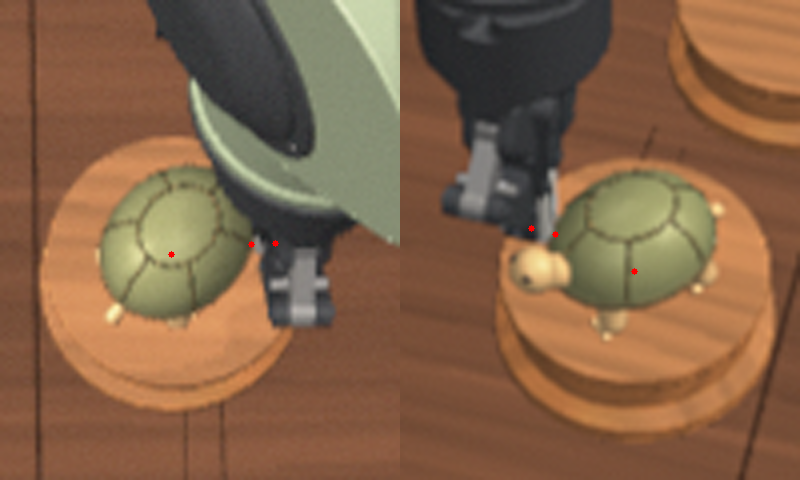

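The scene view shows the fingertips at crop (540,235) just at the shell's side, with the turtle fully visible. I use the scene camera to watch this nudge.

Run:
```python
from step import *
def m(k): 
    wait(.15); c=camera("scene"); t=turtle_fit(c,(595.3,-18,-.8)); s=read_state(); print(s["eef_pos"].round(1),s["ft_force"].round(2),t[0].round(2),round(t[1],3)); return t[0]
t=m(0)
y=-63.
while t[1]<-16.2 and y<-58:
    y+=1; movel(np.array([597,y,60.]),max_speed=15); t=m(0)
print(read_state()["time"])
```

```text
scale 0.932
[597. -63.  60.] [0.09 0.48 0.01] [595.3  -16.88  -0.81] 0.056
scale 0.93
[597.  -62.1  60. ] [ 0.26 -0.62  0.91] [595.37 -16.1   -0.82] 0.053
17.775
```

Run:
```python
from step import *
movel(np.array([597,-100,60.]),max_speed=100)
movel(np.array([600,-110,200.]),max_speed=200)
movep(np.array([690,-190,330.]),np.array([[0,-1,0],[-1,0,0],[0,0,-1.]]))
wait(.3)
cams={}
for n in("top","scene"):
    cams[n]=camera(n); pickle.dump(cams[n],open(n+"7.pkl","wb"))
print(read_state()["time"])
o=measure(cams,(595,-16),(596.6,-16.5,-.8)); cv2.imwrite("pics/d1.png",np.hstack([o["topim"],o["sceneim"]]))
```

```text
20.7083
scale 0.947
top plinth [596.7 -16.8] -49.8 turtle [597.47 -16.45  -0.79] err 0.019 off [0.7 0.3] head [631.2 -46.6] yaw -0.73 d 45.3
scale 0.938
scene plinth [592.7 -15.1] -57.4 turtle [595.57 -16.4   -0.8 ] err 0.066 off [ 2.9 -1.3] head [628.3 -46.3] yaw -0.74 d 44.3
```

View pics/d1.png

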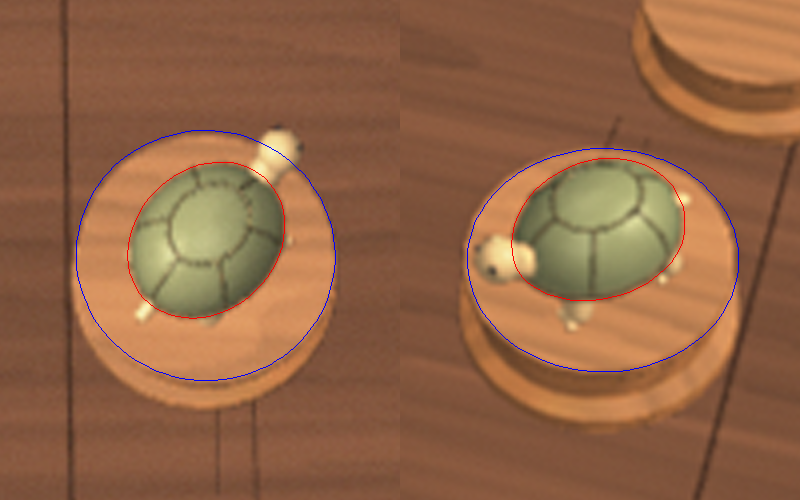

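Offset is now about (+1.8, -0.5) mm averaged over the two cameras. One last trim from +x of about 1.8 mm remains.

Run:
```python
from step import *
movel(np.array([690,-16,200.]),max_speed=200)
movel(np.array([685,-16,60.]),max_speed=150)
movel(np.array([645,-16,60.]),max_speed=60)
x0=(597.5,-16.5,-.8)
go([642,-16,60],"e1",15,x0)
o=go([640.6,-15.9,60],"e2",15,x0)
x=640.6
while o["top"][1][0]>595.9 and x>637.5:
    x-=.7; o=go([x,-15.9,60],"e3",15,x0)
movel(np.array([685,-16,60.]),max_speed=100)
movel(np.array([690,-18,200.]),max_speed=200)
movel(np.array([690,-190,330.]),max_speed=250)
wait(.5)
cams={}
for n in("top","scene"):
    cams[n]=camera(n); pickle.dump(cams[n],open(n+"8.pkl","wb"))
print(read_state()["time"])
o=measure(cams,(595,-16),(596.6,-16.5,-.8)); cv2.imwrite("pics/f1.png",np.hstack([o["topim"],o["sceneim"]]))
cv2.imwrite("pics/f2.png",cams["scene"]["image"])
```

```text
t 24.39 tcp [642.1 -16.   60. ] f [ 0.61 -0.38  0.43]
scale 0.946
top plinth [597.  -16.7] -49.2 turtle [597.37 -16.46  -0.78] err 0.023 off [0.4 0.2] head [630.6 -46.6] yaw -0.74 d 44.8
t 24.89 tcp [640.7 -15.9  60.1] f [ 1.92 -0.98  1.45]
scale 0.95
top plinth [596.9 -16.7] -49.4 turtle [596.06 -16.42  -0.77] err 0.023 off [-0.9  0.3] head [629.6 -46.7] yaw -0.73 d 45.2
t 25.39 tcp [639.9 -15.9  60. ] f [ 2.8  -0.17  1.01]
scale 0.951
top plinth [596.9 -16.6] -49.2 turtle [595.32 -16.51  -0.76] err 0.029 off [-1.6  0.1] head [628.6 -46.5] yaw -0.73 d 44.8
28.5
scale 0.947
top plinth [596.8 -16.8] -51.4 turtle [595.53 -16.46  -0.78] err 0.022 off [-1.2  0.4] head [629.2 -46.6] yaw -0.73 d 45.2
scale 0.936
scene plinth [592.6 -15.2] -57.3 turtle [593.48 -16.35  -0.75] err 0.064 off [ 0.9 -1.2] head [626.3 -46.1] yaw -0.74 d 44.3
```

View pics/f1.png

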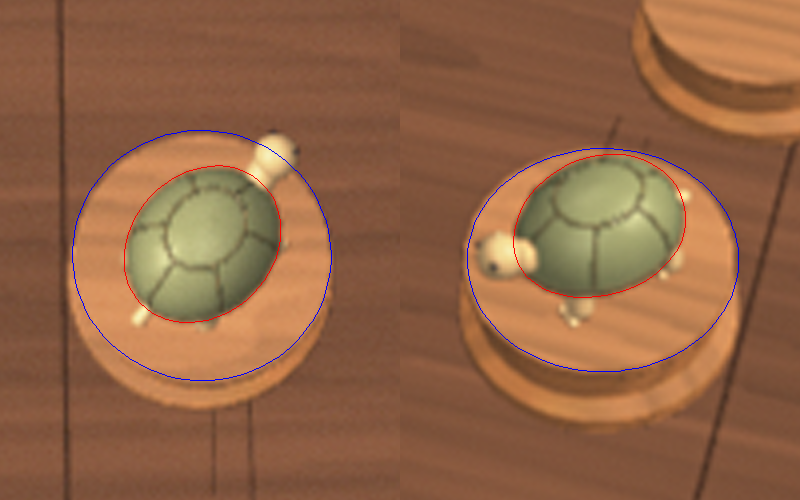

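View pics/f2.png

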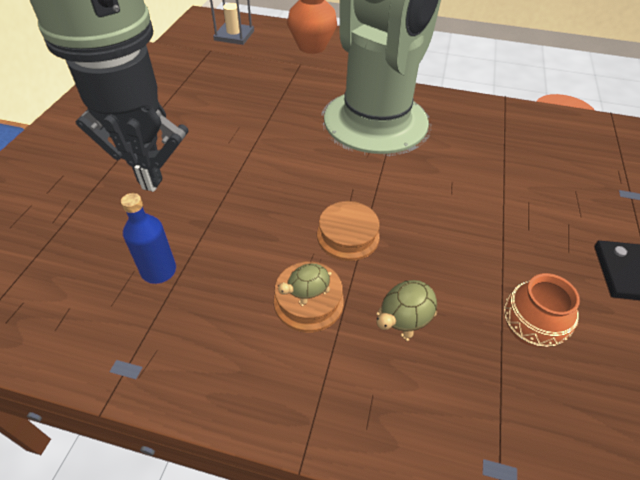

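The full scene view shows the bottle (150,245), the pot (545,310), the plinth and the large turtle at their starting pixels, and the gripper clear of everything. The last offsets are (-1.2, +0.4) mm from the top camera and (+0.9, -1.2) mm from the scene camera, a mean of about (-0.2, -0.4) mm. I hand the job in.

```bash
python3 -c "
from workcell import *
print(finish_job())"
```

```text
the job is handed in; nothing more can be done
None
```

I nudged the small turtle to the middle of the far plinth with the closed fingertips at rim height and handed the job in. I used one push from the far side, a 2 mm nudge from the robot's right, and a 2 mm trim from the far side again. It was not gripped, lifted or tipped, and the robot's clock read 28.5 s at the last check before I handed the job in.

**Centring:** the last shell-to-plinth offsets were (-1.2, +0.4) mm from the top camera and (+0.9, -1.2) mm from the scene camera, a mean of about 0.5 mm. The two cameras still disagree by about 2 mm, roughly their calibration error, so the true offset could be 1 to 2 mm.

**Other checks:**
- The fitted plinth centre shifted by no more than about 0.5 mm in either camera.
- The pot and bottle looked unmoved in the last picture. I compared that by eye and did not measure it.
- **Failed measurement:** during the nudge from the robot's right, the arm blocked the top camera and its fit failed. I followed that nudge with the scene camera instead.
- **Head distance:** the routine head measurement always read about 45 mm from the shell, where 48 is expected, probably because it took in part of the neck. A separate fit to the head in one top picture gave 48.9 mm.

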